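Set out two dosing cups and open the safety-capped medicine bottle

ROBOT

A 6-joint arm with a two-finger parallel gripper is mounted at the origin on the work surface. World frame = base frame: x ahead of the robot, y to its left, z up, the work surface at z = 0. Lengths are in m, angles in rad, forces in N, time in s.
With the tool pointing down it reaches from about 0.35 to 0.85 m from the base axis. Payload 8.1 kg.
Tool frame: the origin (TCP) lies at the centre of the arm's flange, where the gripper is bolted on; the fingertips stand 186 mm ahead of it and the grasp point (between the pads) lies 167 mm ahead of it; z points along the fingers, y is the line along which they close (so a half turn about z gives the same grasp; the last joint's range is limited). The gripper opens to 93 mm and grips with 3 to 60 N. Pads are 15 mm wide; open, the fingers measure 128 mm over their backs; the gripper's body (75 mm by 188 mm) begins 65 mm behind the grasp point.
Start: joints at [1.056, 0.13, 1.488, -0, 1.523, -0.085], TCP at [0.25, 0.545, 0.405] pointing down, gripper open.
Joint ranges: [-2.96, 2.96], [-0.89, 2.26], [0.02, 2.5], [-1.34, 4.48], [0, 2.73], [-2.66, 2.66]. Speed limits (rad/s): [2.39, 2.39, 2.79, 3.14, 3.14, 3.14].

INTERFACE

Orientations are given as a rotation vector (axis times angle).
In Python, from plant import read_state, read_camera, camera_params, robot gives the robot as it stands.
- The arm moves only by the tool carry_out, never from a script. Its argument "targets" is a list of rows, each an object of numbers: "hand": the opening in per cent of the stroke, from 0 (shut) to 100 (fully open); "x", "y", "z": the shift along the tool's x, y, z in m; "ax", "ay", "az": the turn, a rotation vector about the tool's x, y, z in rad. In form: [{"hand": .., "x": .., "y": .., "z": .., "ax": .., "ay": .., "az": ..}, ...]. A call has 1 to 8 rows; each row is the pose to reach, as a shift and turn from the pose commanded when the call began, along the tool's axes at that moment; what a row does not reach only later rows make up. A row lasts 1/8 s, in which the tool goes at most 62.5 mm and 10.7 degrees, less where a joint would pass 70% of its speed; a pose out of reach is approached as far as the arm can. A call with a gripper value outside its range is refused whole. The fingers move at their own pace and stop on an object; "newtons" is the grip in N (left out, the last holds). Time passes only in rows, so rows that repeat a pose let the fingers close. It gives the time, the measured TCP pose, the force, the opening and the grip force at its end, in the units of the state.
- read_state(): the state, without advancing time (a new reading comes with each control period).
- read_camera(name): name is "scene" or "side" or "wrist"; returns (picture, depth): 420x560x3 uint8, blue, green, red; 420x560 float32, m along the optical axis (not along the pixel's ray), 0 where there is no reading.
- camera_params(name): a dict with "fx", "fy", "cx", "cy" (pixels), "k1" (the pictures are not rectified: a ray, as slopes to the right and down, at radius r is drawn at 1 + k1 r^2 times it, then the intrinsics apply), "position" and "rotation" of the camera in the world. Camera axes: x right, y up, looking along -z (the intrinsics and any distortion apply to the point x, -y, -z); pixel columns grow to the right and rows downward; lengths in m; the calibration is good to about 2 mm. A picture is of the moment at which its call begins: read the wrist's pose just before it. camera_params takes no time and is no camera call; for the wrist camera it gives the pose at the moment of the call.
- robot.close_job(): hands the job in; it is judged then, once.
The state is a dict: "t": time; "q": joint angles; "dq": joint speeds; "joint_torque": joint torques, N m; "tool_pos": TCP position; "orientation": TCP orientation; "force": force on the tool from outside, world axes, zero at the start; "wrist_torque": the same for the moment, N m; "opening": finger opening in m; "gripper_force": force on a finger pad.
Only numpy, scipy, OpenCV 4.12 (cv2) and the standard library are available. Lean on these libraries where they do the work, as an engineer would, in place of code of your own. Each camera call takes 0.05 s, during which the arm holds its last target. There are 200 camera calls.

TASK

Get the guinea pigs' evening doses ready: stand one of the two white dosing cups upright, fully home, in each of the two round pockets of the grey caddy. Then open the medicine bottle that sits in the caddy's square well: press its safety cap down, twist it counterclockwise while pressing until it is free, and lift it off, with the bottle staying seated in the well. Finish while still holding the cap, level and still, a few centimetres straight above the open bottle - do not put it down or let go - and leave the dome, comb, willow ring and scoop where they lie.

Things in the scene. Friction and masses are not known exactly. Their poses are not given: they have to be found in the camera images.
- caddy: Slate-grey plastic dosing caddy, a block 90 x 250 x 32 mm (x, y, z) on a 4 mm thick flange 98 x 258 mm; it does not move. Origin: centre of its underside; z up, y along its length. A square well 45.5 mm wide with the bottle in it lies at y = -85 mm, two round pockets at y = +10 and +80 mm. All are 26 mm deep, their floors 6 mm above the board.
- pocket_a (a point): Centre of the mouth of the round pocket nearer the bottle (37.5 mm wide, 26 mm deep), level with the caddy's top, 32 mm above the board. Axes as the caddy.
- pocket_b (a point): Centre of the mouth of the round pocket at the caddy's end, the same size, 70 mm from pocket_a. Axes as the caddy.
- well (a point): Centre of the mouth of the bottle's square well, level with the caddy's top. Axes as the caddy.
- cup_a: White plastic dosing cup, 46 mm tall, open at the top, tapering from 36 mm wide at the rim to 30 mm at the foot, wall 2 mm, 18 g. Stands upright on the board. Origin: centre of its underside, z up. Fully home, its foot stands on the pocket's floor and its upper 20 mm stick out of the caddy. Either cup may go into either pocket.
- cup_b: The other dosing cup, the same as cup_a.
- bottle: Amber medicine bottle, loose in the caddy's square well, which keeps it from turning. Body 44 mm square, 40 mm tall, then a shoulder up to 46 mm and a round neck 33 mm wide; the mouth is at 70 mm. Three bayonet hooks stand out from the neck under the cap. 0.11 to 0.23 kg. Origin: centre of its underside, on the well's floor; axes as the caddy's.
- cap: White ribbed push-and-turn safety cap, closed on the bottle at the start: round, 48 mm wide (49 mm over its fine ribs), 23 mm tall, 31 g. Origin: centre of the skirt's lower edge, 56 mm above the bottle's origin when closed; z up, x then parallel to the bottle's x. Three inner lugs caught behind teeth of the bottle's hooks let it neither turn nor lift until it is pressed down.
- cap_top (a point): Centre of the cap's top face, 23 mm above cap. A spring in the cap resists pressing: 3 mm down (about 9 N) clears the teeth, 4.5 mm (about 11 N) is the stop. Kept pressed and turned counterclockwise seen from above, with little torque, it is free to lift between about 35 and 85 degrees (60 is the middle), then the lugs meet a stop. It may be gripped by its side.
- dome: Bystander: white glazed ceramic hideaway dome with a dark doorway, 92 mm wide, 65 mm tall. Origin: centre of its underside.
- comb: Bystander: stainless steel grooming comb lying flat, 180 x 34 x 6 mm, its length along its x axis. Origin: near its middle, on the board.
- willow_ring: Bystander: woven brown willow ring lying flat, 105 mm wide over all, 15 mm thick. Origin: its centre, on the board.
- scoop: Bystander: clear acrylic scoop, its open tray 80 x 60 x 36 mm ahead (+x) of the origin and its handle reaching 100 mm behind it. Origin: under the back wall of the tray, on the board.
Things that resemble listed ones, but are neither listed nor needed, are in the scene too. What is shaped like the cup_a but green, purple or yellow is not meant.

How it is judged:
On the way, in this order (a step that is already met when the one before it is completed fails the run):
1. a cup stands released in each pocket, the cap still closed (((horizontal distance between cup_a and pocket_a below 0.006 m and horizontal distance between cup_b and pocket_b below 0.006 m) or (horizontal distance between cup_a and pocket_b below 0.006 m and horizontal distance between cup_b and pocket_a below 0.006 m)) and height (world z) of each of cup_a, cup_b below 0.01 m and angle between each of cup_a, cup_b's own z axis and vertical below 0.15 rad and contact force between the fingers and cup_a below 0.1 N and contact force between the fingers and cup_b below 0.1 N and z of cap in the frame of bottle below 0.059 m), for 0.2 s.
2. the cap is pressed down on the bottle (z of cap in the frame of bottle below 0.054 m), for 0.05 s.
3. the cap is twisted free on the bottle (angle between the x axis of cap and the x axis of bottle, either way round above 0.45 rad and z of cap in the frame of bottle below 0.062 m), for 0.05 s.
At the end, for the whole second after the job is handed in: The fingers hold the cap still, level within 11 degrees, 1 to 15 cm above the bottle's mouth and within 25 mm of its axis, touching neither bottle nor caddy; the bottle stands on its well's floor; a cup stands upright on each pocket's floor (within 4 mm of it, and 6 mm of the centre) (contact force between the fingers and cap above 1 N and contact force between cap and bottle below 0.05 N and contact force between cap and caddy below 0.05 N and z of cap in the frame of bottle between 0.08 and 0.22 m and horizontal distance between cap and bottle below 0.025 m and angle between cap's own z axis and vertical below 0.2 rad and linear speed of cap below 0.02 m/s and horizontal distance between bottle and well below 0.006 m and height (world z) of bottle below 0.009 m and angle between bottle's own z axis and vertical below 0.1 rad and ((horizontal distance between cup_a and pocket_a below 0.006 m and horizontal distance between cup_b and pocket_b below 0.006 m) or (horizontal distance between cup_a and pocket_b below 0.006 m and horizontal distance between cup_b and pocket_a below 0.006 m)) and height (world z) of each of cup_a, cup_b below 0.01 m and angle between each of cup_a, cup_b's own z axis and vertical below 0.15 rad); the arm keeps its last pose, push and grip.
It fails at once if the bottle is pulled out of its well (z of bottle in the frame of caddy above 0.02 m).
It fails at once if the dome, comb, ring or scoop is shifted by more than 3 cm (distance of any of dome, comb, willow_ring, scoop from where it was at the start of the episode above 0.03 m).
It also fails if it takes over 72 s, if anything falls off the work surface, if the arm or the gripper's body presses on something with over 40 N, if the wrist force passes 120 N, or if a joint passes its speed limit or range.

## Working session

There is one attempt and no reset: what is moved stays moved. The work goes in short steps, Python scripts to look and compute and a tool call to move; the robot and the scene stay as the last step left them, time stands still between calls to the robot, and variables do not carry over. Pictures are saved under pics/ and viewed, at most 10 in all, crops included, and the job is handed in when it is done.

Besides the shell and the picture viewer there is one more tool, called after "Request:" as name(argument=value, ...) on one line, values as JSON. carry_out: Moves the arm, as the interface text tells. Its arguments: {"type":"object","properties":{"targets":{"type":"array","items":{"type":"object","properties":{"hand":{"type":"number"},"x":{"type":"number"},"y":{"type":"number"},"z":{"type":"number"},"ax":{"type":"number"},"ay":{"type":"number"},"az":{"type":"number"}}}},"newtons":{"type":"number"}},"required":["targets"]}

```bash
mkdir -p pics; cat > h.py <<'E'
import numpy as np, cv2
from plant import read_state, read_camera, camera_params, robot
from scipy.spatial.transform import Rotation as R
def K(p): return np.array([[p['fx'],0,p['cx']],[0,p['fy'],p['cy']],[0,0,1.]]),np.array([p['k1'],0,0,0,0.])
def rot(p):
    r=np.array(p['rotation'],float); return r if r.shape==(3,3) else R.from_rotvec(r).as_matrix()
def rays(p,uv):
    k,d=K(p); n=cv2.undistortPoints(np.array(uv,float).reshape(-1,1,2),k,d)[:,0]
    return np.c_[n[:,0],-n[:,1],-np.ones(len(n))]@rot(p).T
def onplane(p,uv,z):
    r=rays(p,uv); o=np.array(p['position']); return o+r*((z-o[2])/r[:,2])[:,None]
def cloud(p,uv,dep):
    return np.array(p['position'])+rays(p,uv)*np.array(dep)[:,None]
E
python3 - <<'E'
from h import *
for n in ['scene','side','wrist']:
    p=camera_params(n); im,d=read_camera(n); cv2.imwrite(f'pics/{n}0.png',im); np.savez(f'{n}0.npz',im=im,d=d)
    print(n,p)
print(read_state())
E
```

```text
scene {'fx': 381.3803238827524, 'fy': 381.3803238827524, 'cx': 284.3772923572045, 'cy': 213.40579578837202, 'k1': -0.02112515783763094, 'position': array([ 1.06850749, -0.12195021,  0.80702345]), 'rotation': array([0.50715935, 0.43556918, 1.31174708])}
side {'fx': 382.8431511186645, 'fy': 382.8431511186645, 'cx': 283.35528671677065, 'cy': 200.990839263473, 'k1': -0.0777377562440019, 'position': array([ 0.27213012, -0.80744982,  0.74821761]), 'rotation': array([ 0.89469081, -0.15020716, -0.3466964 ])}
wrist {'fx': 316.9510134471689, 'fy': 316.9510134471689, 'cx': 278.6491115387281, 'cy': 214.3071716636838, 'k1': -0.04745708231175107, 'position': array([0.18493015, 0.57458919, 0.38442027]), 'rotation': array([-0.23044204, -0.1450533 ,  1.13417754])}
{'t': 0.15, 'q': array([ 1.05560764e+00,  1.31033982e-01,  1.48900303e+00,  5.89706365e-06,
        1.52300041e+00, -8.54036844e-02]), 'dq': array([ 1.47462282e-04, -2.63823201e-03, -2.68825537e-03,  9.55963177e-04,
       -8.70765592e-04, -6.95057209e-05]), 'joint_torque': array([ 8.23308346e-04, -5.60480261e+01, -4.92329586e+01,  7.68476771e-02,
        3.07767419e-02, -1.60916702e-04]), 'tool_pos': array([0.24990496, 0.54529914, 0.4039149 ]), 'orientation': array([-6.69828708e-01, -3.06891004e+00,  2.16484910e-03]), 'force': array([-0.58240389, -0.47818219, -0.04095582]), 'wrist_torque': array([ 0.04852627, -0.00846373,  0.07828816]), 'gripper_force': 0.0, 'opening': 0.09312662873710499}
```

View pics/scene0.png

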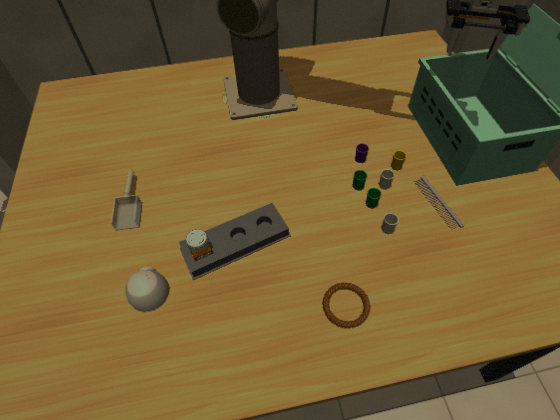

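View pics/side0.png

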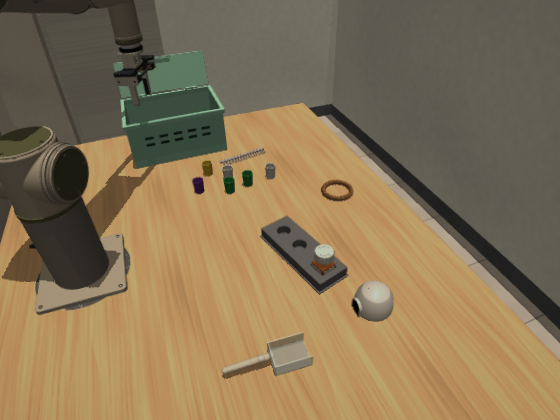

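Scene view: white cups at scene (386,179) and (390,223). Lookalikes: purple (362,153), yellow (398,160), green (360,180) and (373,198). The caddy runs (185,255)–(285,220), with the cap at (198,240) and pockets at (238,233) and (264,221). The side view agrees, with the white cups at (228,172) and (270,171). I choose the two white ones and check them in a crop.

```bash
python3 - <<'E'
from h import *
s=np.load('scene0.npz')['im']; 
c=cv2.resize(s[135:245,340:470],None,fx=4,fy=4,interpolation=cv2.INTER_CUBIC)
c2=cv2.resize(s[195:285,170:300],None,fx=4,fy=4,interpolation=cv2.INTER_CUBIC)
cv2.imwrite('pics/crop1.png',cv2.convertScaleAbs(cv2.resize(np.vstack([c,c2]),None,fx=.74,fy=.74),alpha=1.6))
p=camera_params('scene');q=camera_params('side')
def tri(a,b):
    ra,rb=rays(p,[a])[0],rays(q,[b])[0];oa,ob=np.array(p['position']),np.array(q['position'])
    t=np.linalg.lstsq(np.c_[ra,-rb],ob-oa,rcond=None)[0]; A=oa+ra*t[0];B=ob+rb*t[1]; return (A+B)/2,np.linalg.norm(A-B)
for n,a,b in [('cup1',(386,179),(228,172)),('cup2',(390,223),(270,171)),('cap',(197,236),(324,250)),('pa',(238,232),(299,243)),('pb',(264,221),(284,230)),('purple',(362,153),(199,185)),('yellow',(398,160),(208,168)),('gr1',(360,180),(229,185)),('gr2',(373,198),(247,178))]:
    x,e=tri(a,b); print(n,x.round(3),round(e,4), onplane(p,[a],.023)[0].round(3), onplane(p,[a],.085)[0].round(3),onplane(p,[a],.032)[0].round(3))
E
```

```text
cup1 [0.47  0.267 0.027] 0.0 [0.467 0.269 0.023] [0.514 0.238 0.085] [0.474 0.265 0.032]
cup2 [0.605 0.227 0.023] 0.003 [0.604 0.228 0.023] [0.641 0.2   0.085] [0.609 0.224 0.032]
cap [ 0.583 -0.234  0.087] 0.0034 [ 0.538 -0.242  0.023] [ 0.58  -0.233  0.085] [ 0.544 -0.241  0.032]
pa [ 0.558 -0.143  0.036] 0.0012 [ 0.548 -0.143  0.023] [ 0.59  -0.141  0.085] [ 0.554 -0.143  0.032]
pb [ 0.539 -0.077  0.034] 0.004 [ 0.53  -0.075  0.023] [ 0.573 -0.079  0.085] [ 0.536 -0.076  0.032]
purple [0.363 0.236 0.025] 0.0027 [0.36  0.238 0.023] [0.416 0.209 0.085] [0.369 0.233 0.032]
yellow [0.412 0.324 0.025] 0.0034 [0.408 0.327 0.023] [0.461 0.291 0.085] [0.416 0.322 0.032]
gr1 [0.455 0.2   0.023] 0.0011 [0.455 0.2   0.023] [0.503 0.175 0.085] [0.462 0.196 0.032]
gr2 [0.521 0.213 0.024] 0.0003 [0.52  0.213 0.023] [0.564 0.187 0.085] [0.527 0.21  0.032]
```

View pics/crop1.png

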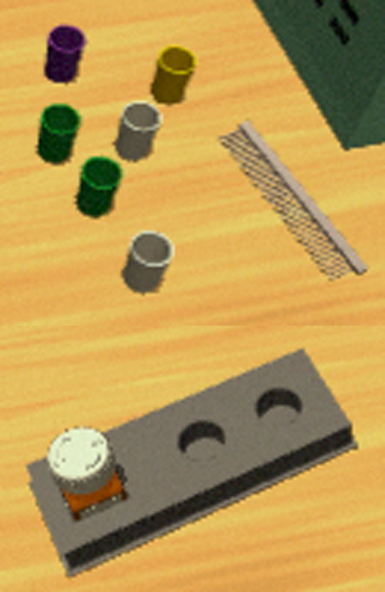

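The crop confirms it: white cups at (140,130) and (148,262) in the crop, and closed cap on the bottle at the left, with both pockets empty. Next I plan a wrist look over the cups.

```bash
cat >> h.py <<'E'
def plan(x,y,z,phi,show=True):
    "tool down, closing line (tool y) at world angle phi deg"
    s=read_state(); Rc=R.from_rotvec(s['orientation']); a=np.radians(phi)
    Y=np.array([np.cos(a),np.sin(a),0]); Z=np.array([0,0,-1.]); Rd=R.from_matrix(np.c_[np.cross(Y,Z),Y,Z])
    d=Rc.inv().apply(np.array([x,y,z])-s['tool_pos']); r=(Rc.inv()*Rd).as_rotvec()
    print('now',s['tool_pos'].round(4),'yaw',np.degrees(np.arctan2(*Rc.as_matrix()[[1,0],1])).round(1),'j6',s['q'][5].round(2),'| d',d.round(4),'rv',r.round(4))
E
python3 - <<'E'
from h import *
s=read_state();Rc=R.from_rotvec(s['orientation']);p=camera_params('wrist')
print('cam in tool',Rc.inv().apply(np.array(p['position'])-s['tool_pos']).round(4)); print((Rc.as_matrix().T@rot(p)).round(3))
for uv in [(280,210),(0,210),(560,210),(280,0),(280,420)]: print(uv,onplane(p,[uv],0)[0].round(3))
d=np.load('scene0.npz')['d']; P=camera_params('scene')
v,u=np.mgrid[0:180:4,400:560:4]; c=cloud(P,np.c_[u.ravel(),v.ravel()],d[v,u].ravel()); c=c[(c[:,2]>.03)&(c[:,0]>.1)&(c[:,1]<.9)]
print(c.min(0),c.max(0)); m=c[c[:,2]<.3]; print(m.min(0),m.max(0))
plan(.43,.30,.40,20)
E
```

```text
cam in tool [ 0.0713 -0.0004  0.0194]
[[-0.001  0.967  0.255]
 [ 1.     0.     0.001]
 [ 0.001  0.255 -0.967]]
(280, 210) [0.272 0.535 0.   ]
(0, 210) [0.12  0.204 0.   ]
(560, 210) [0.424 0.867 0.   ]
(280, 0) [0.059 0.633 0.   ]
(280, 420) [0.578 0.396 0.   ]
[ 0.16427885 -0.12195021  0.03089958] [1.06850749 0.75082498 0.80702345]
[0.16427885 0.32260872 0.03089958] [0.51886923 0.75082498 0.29694784]
now [0.2499 0.5453 0.4039] yaw 65.4 j6 -0.09 | d [-0.2659 -0.1479  0.0041] rv [-1.400e-03  4.000e-04  7.919e-01]
```

Request:
carry_out(targets=[{"hand": 100, "x": -0.386, "y": -0.158, "z": 0, "ax": 0, "ay": 0, "az": 0.79}, {"hand": 100, "x": -0.386, "y": -0.158, "z": 0, "ax": 0, "ay": 0, "az": 0.79}, {"hand": 100, "x": -0.386, "y": -0.158, "z": 0, "ax": 0, "ay": 0, "az": 0.79}, {"hand": 60, "x": -0.386, "y": -0.158, "z": 0, "ax": 0, "ay": 0, "az": 0.79}, {"hand": 60, "x": -0.386, "y": -0.158, "z": 0.06, "ax": 0, "ay": 0, "az": 0.79}, {"hand": 60, "x": -0.386, "y": -0.158, "z": 0.06, "ax": 0, "ay": 0, "az": 0.79}, {"hand": 60, "x": -0.386, "y": -0.158, "z": 0.06, "ax": 0, "ay": 0, "az": 0.79}, {"hand": 60, "x": -0.386, "y": -0.158, "z": 0.06, "ax": 0, "ay": 0, "az": 0.79}])

```text
t: 1.15
tool_pos: [0.5362, 0.2379, 0.3422]
orientation: [-1.804, -2.57, 0.006]
force: [-0.6, 0.6, 0.0]
opening: 0.0559
gripper_force: 0.0
```

```bash
python3 - <<'E'
from h import *
p=camera_params('wrist'); im,d=read_camera('wrist'); cv2.imwrite('pics/w1.png',im); np.savez('w1.npz',im=im,d=d,pos=p['position'],rot=p['rotation'])
plan(.470,.267,.30,20)
E
```

```text
now [0.5355 0.2395 0.3433] yaw 19.9 j6 -0.01 | d [ 0.0481 -0.0521  0.0435] rv [-0.0026 -0.0002 -0.0011]
```

View pics/w1.png

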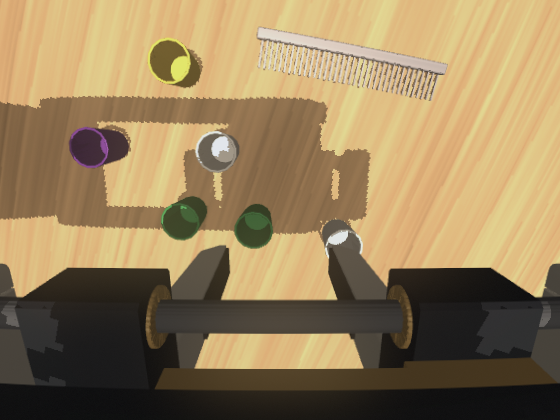

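Wrist view: white cup 1 rim at (216,152), and cup 2 rim at (341,238), partly hidden by a finger. Green cups are at (183,220) and (254,228). I'll measure the rims from depth and ray-cast.

```bash
cat >> h.py <<'E'
def circ(P):
    A=np.c_[2*P[:,:2],np.ones(len(P))]; s=np.linalg.lstsq(A,(P[:,:2]**2).sum(1),rcond=None)[0]
    return s[:2],np.sqrt(s[2]+s[0]**2+s[1]**2)
def rimfit(p,im,d,c0,z0,z1,rmin=.012,rmax=.025):
    v,u=np.mgrid[0:420,0:560]; m=d.ravel()>0; uv=np.c_[u.ravel(),v.ravel()][m]
    P=cloud(p,uv,d.ravel()[m]); r=np.hypot(*(P[:,:2]-c0).T); k=(P[:,2]>z0)&(P[:,2]<z1)&(r>rmin)&(r<rmax)
    P=P[k]; c,R0=circ(P)
    for _ in range(3):
        e=abs(np.hypot(*(P[:,:2]-c).T)-R0); P2=P[e<.003]; c,R0=circ(P2)
    return c.round(4),R0.round(4),len(P2),np.percentile(P2[:,2],[5,50,95]).round(4)
E
python3 - <<'E'
from h import *
f=np.load('w1.npz'); p=camera_params('wrist'); p['position']=f['pos'];p['rotation']=f['rot']
im=f['im'];d=f['d']
for n,c0,uv in [('cup1',(.470,.267),(216,152)),('cup2',(.605,.227),(341,238))]:
    print(n,onplane(p,[uv],.046)[0].round(4))
    for z in ((.038,.052),(.042,.05)): print(rimfit(p,im,d,c0,*z))
    m=(im.min(2)>120)&(np.ptp(im.astype(int),axis=2)<25); 
    y,x=np.nonzero(m); k=np.hypot(x-uv[0],y-uv[1])<28; q=onplane(p,np.c_[x,y][k],.046); print('white bbox centre',((q.min(0)+q.max(0))/2).round(4),np.ptp(q,axis=0).round(4))
E
```

```text
cup1 [0.4655 0.2687 0.046 ]
(array([0.4656, 0.269 ]), np.float64(0.0163), 414, array([0.039 , 0.0462, 0.0476]))
(array([0.4655, 0.2689]), np.float64(0.0164), 343, array([0.0428, 0.0464, 0.0477]))
white bbox centre [0.465 0.271 0.046] [0.0345 0.0304 0.    ]
cup2 [0.5969 0.2331 0.046 ]
(array([0.6019, 0.2259]), np.float64(0.0164), 270, array([0.0393, 0.046 , 0.0475]))
(array([0.602 , 0.2258]), np.float64(0.0166), 220, array([0.0429, 0.0463, 0.0476]))
white bbox centre [0.6026 0.2268 0.046 ] [0.0339 0.0306 0.    ]
```

Request:
carry_out(targets=[{"hand": 60, "x": 0.0516, "y": -0.0557, "z": 0.0}, {"hand": 60, "x": 0.0516, "y": -0.0557, "z": 0.03}, {"hand": 60, "x": 0.0516, "y": -0.0557, "z": 0.09}, {"hand": 60, "x": 0.0516, "y": -0.0557, "z": 0.127}, {"hand": 60, "x": 0.0516, "y": -0.0557, "z": 0.127}, {"hand": 60, "x": 0.0516, "y": -0.0557, "z": 0.127}])

```text
schema error: expected keys hand, x, y, z, ax, ay, az
```

```bash
python3 - <<'E'
from h import *
plan(.4655,.269,.216,20)
E
```

```text
now [0.5355 0.2395 0.3433] yaw 19.9 j6 -0.01 | d [ 0.0515 -0.0554  0.1275] rv [-0.0026 -0.0002 -0.0011]
```

Request:
carry_out(targets=[{"hand": 60, "x": 0.0515, "y": -0.0555, "z": 0.0, "ax": 0, "ay": 0, "az": 0}, {"hand": 60, "x": 0.0515, "y": -0.0555, "z": 0.03, "ax": 0, "ay": 0, "az": 0}, {"hand": 60, "x": 0.0515, "y": -0.0555, "z": 0.09, "ax": 0, "ay": 0, "az": 0}, {"hand": 60, "x": 0.0515, "y": -0.0555, "z": 0.127, "ax": 0, "ay": 0, "az": 0}, {"hand": 60, "x": 0.0515, "y": -0.0555, "z": 0.127, "ax": 0, "ay": 0, "az": 0}, {"hand": 60, "x": 0.0515, "y": -0.0555, "z": 0.127, "ax": 0, "ay": 0, "az": 0}])

```text
t: 1.95
tool_pos: [0.4657, 0.2712, 0.2198]
orientation: [1.798, 2.575, 0.003]
force: [-0.2, 0.0, -0.3]
opening: 0.0561
gripper_force: 0.0
```

```bash
python3 - <<'E'
from h import *
plan(.4655,.269,.216,20)
E
```

```text
now [0.4657 0.2712 0.2198] yaw 20.2 j6 0.08 | d [-0.0021 -0.0009  0.0038] rv [ 0.0024 -0.0003  0.0028]
```

Request:
carry_out(targets=[{"hand": 60, "x": 0, "y": 0, "z": 0.001, "ax": 0, "ay": 0, "az": 0}, {"hand": 60, "x": 0, "y": 0, "z": 0.001, "ax": 0, "ay": 0, "az": 0}, {"hand": 25, "x": 0, "y": 0, "z": 0.001, "ax": 0, "ay": 0, "az": 0}, {"hand": 25, "x": 0, "y": 0, "z": 0.001, "ax": 0, "ay": 0, "az": 0}, {"hand": 25, "x": 0, "y": 0, "z": 0.001, "ax": 0, "ay": 0, "az": 0}, {"hand": 25, "x": 0, "y": 0, "z": 0.001, "ax": 0, "ay": 0, "az": 0}], newtons=10)

```text
t: 2.7
tool_pos: [0.4653, 0.2703, 0.2168]
orientation: [1.799, 2.575, 0.0]
force: [0.9, 0.2, 1.8]
opening: 0.0354
gripper_force: 10.0
```

Request:
carry_out(targets=[{"hand": 25, "x": 0, "y": 0, "z": -0.03, "ax": 0, "ay": 0, "az": 0}, {"hand": 25, "x": 0, "y": 0, "z": -0.09, "ax": 0, "ay": 0, "az": 0}, {"hand": 25, "x": -0.05, "y": -0.006, "z": -0.125, "ax": 0, "ay": 0, "az": 0.03}, {"hand": 25, "x": -0.11, "y": -0.013, "z": -0.143, "ax": 0, "ay": 0, "az": 0.09}, {"hand": 25, "x": -0.17, "y": -0.021, "z": -0.143, "ax": 0, "ay": 0, "az": 0.09}, {"hand": 25, "x": -0.23, "y": -0.028, "z": -0.143, "ax": 0, "ay": 0, "az": 0.09}, {"hand": 25, "x": -0.29, "y": -0.035, "z": -0.143, "ax": 0, "ay": 0, "az": 0.09}, {"hand": 25, "x": -0.35, "y": -0.043, "z": -0.143, "ax": 0, "ay": 0, "az": 0.09}])

```text
t: 3.7
tool_pos: [0.5453, -0.0752, 0.3598]
orientation: [1.913, 2.491, 0.0]
force: [0.8, 0.6, 0.0]
opening: 0.0353
gripper_force: 10.0
```

```bash
python3 - <<'E'
from h import *
plan(.585,-.24,.36,15)
E
```

```text
now [ 0.5453 -0.0752  0.3598] yaw 15.0 j6 -0.49 | d [-0.1695 -0.0041 -0.0002] rv [ 0.0003 -0.0001 -0.0008]
```

Request:
carry_out(targets=[{"hand": 25, "x": -0.06, "y": -0.004, "z": 0, "ax": 0, "ay": 0, "az": 0}, {"hand": 25, "x": -0.12, "y": -0.004, "z": 0, "ax": 0, "ay": 0, "az": 0}, {"hand": 25, "x": -0.17, "y": -0.004, "z": 0, "ax": 0, "ay": 0, "az": 0}, {"hand": 25, "x": -0.17, "y": -0.004, "z": 0, "ax": 0, "ay": 0, "az": 0}, {"hand": 25, "x": -0.17, "y": -0.004, "z": 0, "ax": 0, "ay": 0, "az": 0}])

```text
t: 4.32
tool_pos: [0.585, -0.2383, 0.3591]
orientation: [-1.913, -2.49, -0.0]
force: [-0.2, -0.4, 0.7]
opening: 0.0357
gripper_force: 10.0
```

```bash
python3 - <<'E'
from h import *
p=camera_params('wrist'); im,d=read_camera('wrist'); cv2.imwrite('pics/w2.png',im); np.savez('w2.npz',im=im,d=d,pos=p['position'],rot=p['rotation'])
print(read_state()['tool_pos'])
E
```

```text
[ 0.58507562 -0.23769935  0.35938939]
```

View pics/w2.png

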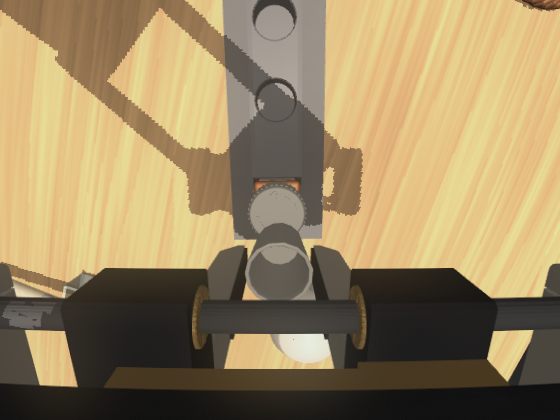

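Wrist view: pockets at (275,20) and (276,101), cap at (277,213), and the held cup at (280,270). I'll measure them on their planes.

```bash
cat > meas.py <<'E'
from h import *
import sys
def run(fn,seeds):
    f=np.load(fn); p=camera_params('wrist'); p['position']=f['pos'];p['rotation']=f['rot']; d=f['d']
    v,u=np.mgrid[0:420,0:560]; uv=np.c_[u.ravel(),v.ravel()]; C=cloud(p,uv,d.ravel()); ok=d.ravel()>0
    Q=onplane(p,uv,.032); out={}
    t=ok&(abs(C[:,2]-.032)<.006)&(np.hypot(C[:,0]-.55,C[:,1]+.14)<.12); print('top z',np.median(C[t,2]).round(4))
    for n,c in seeds.items():
        if n=='cap':
            k=ok&(C[:,2]>.078)&(C[:,2]<.092)&(np.hypot(*(C[:,:2]-c).T)<.035); P=C[k]; (cx,cy),r=cv2.minEnclosingCircle(P[:,:2].astype(np.float32)*1000)
            print(n,'z',np.median(P[:,2]).round(4),'mean',P.mean(0).round(4),'encl',round(cx/1e3,4),round(cy/1e3,4),round(r/1e3,4)); continue
        m=((~ok)|(C[:,2]<np.median(C[t,2])-.0025))&(np.hypot(*(Q[:,:2]-c).T)<.028)
        m=cv2.morphologyEx(m.reshape(420,560).astype(np.uint8),cv2.MORPH_OPEN,np.ones((3,3),np.uint8))
        c_,_=cv2.findContours(m,cv2.RETR_EXTERNAL,cv2.CHAIN_APPROX_NONE); b=max(c_,key=cv2.contourArea)[:,0]
        P=onplane(p,b,.032); cc,r=circ(P); print(n,'circle',cc.round(4),'r',r.round(4),'centroid',Q[m.ravel()>0].mean(0).round(4))
    return
if __name__=='__main__': run(sys.argv[1],{'a':np.array([.554,-.143]),'b':np.array([.536,-.076]),'cap':np.array([.58,-.233])})
E
python3 meas.py w2.npz
```

```text
top z 0.0326
a circle [ 0.5554 -0.1438] r 0.0181 centroid [ 0.5553 -0.1436  0.032 ]
b circle [ 0.5371 -0.0777] r 0.0175 centroid [ 0.5371 -0.0777  0.032 ]
cap z 0.0856 mean [ 0.5796 -0.2301  0.0854] encl 0.5812 -0.2352 0.0245
```

Request:
carry_out(targets=[{"hand": 25, "x": 0.06, "y": -0.002, "z": 0, "ax": 0, "ay": 0, "az": 0}, {"hand": 25, "x": 0.12, "y": -0.004, "z": 0, "ax": 0, "ay": 0, "az": 0}, {"hand": 25, "x": 0.1697, "y": -0.0052, "z": 0.0, "ax": 0, "ay": 0, "az": 0}, {"hand": 25, "x": 0.1697, "y": -0.0052, "z": 0.04, "ax": 0, "ay": 0, "az": 0}, {"hand": 25, "x": 0.1697, "y": -0.0052, "z": 0.08, "ax": 0, "ay": 0, "az": 0}, {"hand": 25, "x": 0.1697, "y": -0.0052, "z": 0.09, "ax": 0, "ay": 0, "az": 0}, {"hand": 25, "x": 0.1697, "y": -0.0052, "z": 0.09, "ax": 0, "ay": 0, "az": 0}, {"hand": 25, "x": 0.1697, "y": -0.0052, "z": 0.09, "ax": 0, "ay": 0, "az": 0}])

```text
t: 5.38
tool_pos: [0.5372, -0.0759, 0.2718]
orientation: [1.912, 2.49, 0.002]
force: [0.3, 0.4, 0.1]
opening: 0.0355
gripper_force: 10.0
```

```bash
python3 - <<'E'
from h import *
plan(.5362,-.0752,.2245,15)
p=camera_params('wrist'); im,d=read_camera('wrist'); np.savez('w3.npz',im=im,d=d,pos=p['position'],rot=p['rotation'])
print(read_state()['force'])
# held cup rim (top at tool z -.2168+.046)
z=read_state()['tool_pos'][2]-.2168+.046; print(z,rimfit(p,im,d,read_state()['tool_pos'][:2],z-.006,z+.006))
E
```

```text
now [ 0.5372 -0.0759  0.2718] yaw 15.0 j6 -0.5 | d [ 0.001  -0.0009  0.0473] rv [ 0.0026  0.0014 -0.0007]
[ 0.01880316 -0.36374825  0.3447867 ]
0.10100830366505649 (array([ 0.5369, -0.0768]), np.float64(0.0165), 1375, array([0.0957, 0.1008, 0.1027]))
```

Request:
carry_out(targets=[{"hand": 25, "x": 0.0002, "y": -0.0003, "z": 0.02, "ax": 0, "ay": 0, "az": 0}, {"hand": 25, "x": 0.0002, "y": -0.0003, "z": 0.035, "ax": 0, "ay": 0, "az": 0}, {"hand": 25, "x": 0.0002, "y": -0.0003, "z": 0.046, "ax": 0, "ay": 0, "az": 0}, {"hand": 25, "x": 0.0002, "y": -0.0003, "z": 0.046, "ax": 0, "ay": 0, "az": 0}, {"hand": 25, "x": 0.0002, "y": -0.0003, "z": 0.046, "ax": 0, "ay": 0, "az": 0}])

```text
t: 6.05
tool_pos: [0.5362, -0.0758, 0.2241]
orientation: [1.913, 2.491, 0.0]
force: [-0.2, -0.2, 0.9]
opening: 0.0356
gripper_force: 10.0
```

Request:
carry_out(targets=[{"hand": 60, "x": 0, "y": 0, "z": 0, "ax": 0, "ay": 0, "az": 0}, {"hand": 60, "x": 0, "y": 0, "z": 0, "ax": 0, "ay": 0, "az": 0}, {"hand": 60, "x": 0, "y": 0, "z": 0, "ax": 0, "ay": 0, "az": 0}, {"hand": 60, "x": 0, "y": 0, "z": -0.03, "ax": 0, "ay": 0, "az": 0}, {"hand": 60, "x": 0, "y": 0, "z": -0.08, "ax": 0, "ay": 0, "az": 0}, {"hand": 60, "x": 0, "y": 0, "z": -0.11, "ax": 0, "ay": 0, "az": 0}, {"hand": 60, "x": 0.05, "y": 0.026, "z": -0.11, "ax": 0, "ay": 0, "az": -0.1}, {"hand": 60, "x": 0.1, "y": 0.052, "z": -0.11, "ax": 0, "ay": 0, "az": -0.25}])

```text
t: 7.05
tool_pos: [0.5609, 0.0349, 0.3349]
orientation: [1.584, 2.711, 0.002]
force: [1.0, -0.5, -0.1]
opening: 0.056
gripper_force: 0.0
```

```bash
python3 - <<'E'
from h import *
plan(.602,.226,.30,45)
p=camera_params('wrist'); im,d=read_camera('wrist'); np.savez('w4.npz',im=im,d=d,pos=p['position'],rot=p['rotation'])
plan(.602,.226,.30,45)
E
```

```text
now [0.5609 0.0349 0.3349] yaw 29.4 j6 -0.54 | d [0.1464 0.1295 0.0349] rv [ 0.0016  0.0014 -0.2724]
now [0.5612 0.0411 0.3345] yaw 30.1 j6 -0.55 | d [0.1395 0.1278 0.0352] rv [ 0.0039 -0.0019 -0.2603]
```

Request:
carry_out(targets=[{"hand": 60, "x": 0.045, "y": 0.04, "z": 0, "ax": 0, "ay": 0, "az": -0.1}, {"hand": 60, "x": 0.09, "y": 0.08, "z": 0, "ax": 0, "ay": 0, "az": -0.27}, {"hand": 60, "x": 0.1464, "y": 0.1295, "z": 0.02, "ax": 0, "ay": 0, "az": -0.27}, {"hand": 60, "x": 0.1464, "y": 0.1295, "z": 0.04, "ax": 0, "ay": 0, "az": -0.27}, {"hand": 60, "x": 0.1464, "y": 0.1295, "z": 0.06, "ax": 0, "ay": 0, "az": -0.27}, {"hand": 60, "x": 0.1464, "y": 0.1295, "z": 0.06, "ax": 0, "ay": 0, "az": -0.27}, {"hand": 60, "x": 0.1464, "y": 0.1295, "z": 0.06, "ax": 0, "ay": 0, "az": -0.27}])

```text
t: 7.98
tool_pos: [0.6022, 0.2241, 0.2745]
orientation: [1.211, 2.898, 0.0]
force: [-0.0, -0.4, 0.8]
opening: 0.0558
gripper_force: 0.0
```

```bash
python3 - <<'E'
from h import *
p=camera_params('wrist'); im,d=read_camera('wrist')
print(rimfit(p,im,d,np.array([.602,.226]),.04,.052)); p=camera_params('wrist')
plan(.602,.226,.2165,45)
# check cup1 in pocket b from scene
im,d=read_camera('scene'); np.savez('s1.npz',im=im,d=d); P=camera_params('scene')
print(rimfit(P,im,d,np.array([.5365,-.0765]),.044,.062))
E
```

```text
(array([0.6021, 0.226 ]), np.float64(0.0163), 711, array([0.0409, 0.0461, 0.0474]))
now [0.6024 0.2243 0.2751] yaw 44.7 j6 -0.5 | d [0.0016 0.0009 0.0586] rv [ 0.0014  0.0009 -0.0059]
(array([ 0.5391, -0.0777]), np.float64(0.0165), 76, array([0.0444, 0.0492, 0.0529]))
```

Cup 2 confirmed at (0.602, 0.226), and cup 1 sits in pocket b. Descend and grip.

Request:
carry_out(targets=[{"hand": 60, "x": 0.0015, "y": 0.001, "z": 0.03, "ax": 0, "ay": 0, "az": 0}, {"hand": 60, "x": 0.0015, "y": 0.001, "z": 0.058, "ax": 0, "ay": 0, "az": 0}, {"hand": 60, "x": 0.0015, "y": 0.001, "z": 0.058, "ax": 0, "ay": 0, "az": 0}, {"hand": 60, "x": 0.0015, "y": 0.001, "z": 0.058, "ax": 0, "ay": 0, "az": 0}, {"hand": 25, "x": 0.0015, "y": 0.001, "z": 0.058, "ax": 0, "ay": 0, "az": 0}, {"hand": 25, "x": 0.0015, "y": 0.001, "z": 0.058, "ax": 0, "ay": 0, "az": 0}, {"hand": 25, "x": 0.0015, "y": 0.001, "z": 0.058, "ax": 0, "ay": 0, "az": 0}, {"hand": 25, "x": 0.0015, "y": 0.001, "z": 0.058, "ax": 0, "ay": 0, "az": 0}], newtons=10)

```text
t: 9.07
tool_pos: [0.6019, 0.2272, 0.2167]
orientation: [1.208, 2.899, 0.001]
force: [-1.3, -0.2, 4.3]
opening: 0.034
gripper_force: 10.0
```

```bash
python3 - <<'E'
from h import *
plan(.5554,-.1438,.32,15)
E
```

```text
now [0.6019 0.2272 0.2167] yaw 44.8 j6 -0.5 | d [-0.2309 -0.2941 -0.1035] rv [1.300e-03 4.000e-04 5.193e-01]
```

Request:
carry_out(targets=[{"hand": 25, "x": 0, "y": 0, "z": -0.03, "ax": 0, "ay": 0, "az": 0}, {"hand": 25, "x": 0, "y": 0, "z": -0.085, "ax": 0, "ay": 0, "az": 0}, {"hand": 25, "x": -0.03, "y": -0.038, "z": -0.1035, "ax": 0, "ay": 0, "az": 0.1}, {"hand": 25, "x": -0.068, "y": -0.087, "z": -0.1035, "ax": 0, "ay": 0, "az": 0.26}, {"hand": 25, "x": -0.106, "y": -0.135, "z": -0.1035, "ax": 0, "ay": 0, "az": 0.42}, {"hand": 25, "x": -0.144, "y": -0.183, "z": -0.1035, "ax": 0, "ay": 0, "az": 0.52}, {"hand": 25, "x": -0.182, "y": -0.232, "z": -0.1035, "ax": 0, "ay": 0, "az": 0.52}, {"hand": 25, "x": -0.212, "y": -0.27, "z": -0.1035, "ax": 0, "ay": 0, "az": 0.52}])

```text
t: 10.07
tool_pos: [0.5582, -0.1158, 0.3191]
orientation: [-1.915, -2.491, 0.0]
force: [-0.4, 0.3, -0.4]
opening: 0.0344
gripper_force: 10.0
```

```bash
python3 - <<'E'
from h import *
plan(.5554,-.1438,.28,15)
E
```

```text
now [ 0.5582 -0.1158  0.3191] yaw 14.9 j6 -0.55 | d [-0.0263 -0.0099  0.0391] rv [-0.0003  0.0001 -0.0018]
```

Request:
carry_out(targets=[{"hand": 25, "x": -0.0263, "y": -0.0099, "z": 0.0, "ax": 0, "ay": 0, "az": 0}, {"hand": 25, "x": -0.0263, "y": -0.0099, "z": 0.03, "ax": 0, "ay": 0, "az": 0}, {"hand": 25, "x": -0.0263, "y": -0.0099, "z": 0.039, "ax": 0, "ay": 0, "az": 0}, {"hand": 25, "x": -0.0263, "y": -0.0099, "z": 0.039, "ax": 0, "ay": 0, "az": 0}, {"hand": 25, "x": -0.0263, "y": -0.0099, "z": 0.039, "ax": 0, "ay": 0, "az": 0}])

```text
t: 10.7
tool_pos: [0.5567, -0.1411, 0.2812]
orientation: [1.912, 2.492, 0.001]
force: [0.8, -0.9, 0.1]
opening: 0.0335
gripper_force: 10.0
```

```bash
python3 - <<'E'
from h import *
p=camera_params('wrist'); s=read_state(); im,d=read_camera('wrist')
z=s['tool_pos'][2]-.2168+.046; print(s['tool_pos'],s['opening'],z,rimfit(p,im,d,s['tool_pos'][:2],z-.006,z+.006))
print(rimfit(p,im,d,np.array([.5365,-.0765]),.046,.058))
E
```

```text
[ 0.55666036 -0.14113463  0.2812298 ] 0.03345768370002029 0.11042980145615706 (array([ 0.5562, -0.1424]), np.float64(0.0164), 1304, array([0.1051, 0.1104, 0.1124]))
(array([ 0.5362, -0.0773]), np.float64(0.0163), 783, array([0.0472, 0.0522, 0.0535]))
```

Request:
carry_out(targets=[{"hand": 25, "x": 0.0, "y": 0, "z": 0.025, "ax": 0, "ay": 0, "az": 0}, {"hand": 25, "x": 0.0, "y": 0, "z": 0.042, "ax": 0, "ay": 0, "az": 0}, {"hand": 25, "x": 0.0, "y": 0, "z": 0.0555, "ax": 0, "ay": 0, "az": 0}, {"hand": 25, "x": 0.0, "y": 0, "z": 0.0555, "ax": 0, "ay": 0, "az": 0}, {"hand": 25, "x": 0.0, "y": 0, "z": 0.0555, "ax": 0, "ay": 0, "az": 0}])

```text
t: 11.38
tool_pos: [0.5565, -0.1416, 0.2253]
orientation: [1.913, 2.491, 0.0]
force: [0.4, 0.2, -1.1]
opening: 0.034
gripper_force: 10.0
```

Request:
carry_out(targets=[{"hand": 60, "x": 0, "y": 0, "z": 0, "ax": 0, "ay": 0, "az": 0}, {"hand": 60, "x": 0, "y": 0, "z": 0, "ax": 0, "ay": 0, "az": 0}, {"hand": 60, "x": 0, "y": 0, "z": 0, "ax": 0, "ay": 0, "az": 0}, {"hand": 60, "x": 0, "y": 0, "z": -0.03, "ax": 0, "ay": 0, "az": 0}, {"hand": 60, "x": 0, "y": 0, "z": -0.08, "ax": 0, "ay": 0, "az": 0}, {"hand": 70, "x": -0.04, "y": 0, "z": -0.12, "ax": 0, "ay": 0, "az": 0}, {"hand": 80, "x": -0.1, "y": 0, "z": -0.14, "ax": 0, "ay": 0, "az": 0}, {"hand": 80, "x": -0.16, "y": 0, "z": -0.14, "ax": 0, "ay": 0, "az": 0}])

```text
t: 12.38
tool_pos: [0.5985, -0.2976, 0.3685]
orientation: [1.909, 2.488, 0.001]
force: [0.5, 0.7, -0.0]
opening: 0.0739
gripper_force: 0.0
```

Request:
carry_out(targets=[{"hand": 80, "x": -0.04, "y": 0, "z": 0, "ax": 0, "ay": 0, "az": 0}, {"hand": 80, "x": -0.04, "y": 0, "z": 0, "ax": 0, "ay": 0, "az": 0}, {"hand": 80, "x": -0.04, "y": 0, "z": 0, "ax": 0, "ay": 0, "az": 0}, {"hand": 80, "x": -0.04, "y": 0, "z": 0, "ax": 0, "ay": 0, "az": 0}])

```text
t: 12.88
tool_pos: [0.6079, -0.3336, 0.3649]
orientation: [-1.912, -2.493, -0.0]
force: [-0.2, -0.2, -0.5]
opening: 0.0744
gripper_force: 0.0
```

```bash
python3 - <<'E'
from h import *
p=camera_params('wrist'); im,d=read_camera('wrist'); cv2.imwrite('pics/w5.png',im); np.savez('w5.npz',im=im,d=d,pos=p['position'],rot=p['rotation'])
for c in [(.5365,-.0765),(.5554,-.1438)]: print(rimfit(p,im,d,np.array(c),.044,.062))
v,u=np.mgrid[0:420,0:560]; C=cloud(p,np.c_[u.ravel(),v.ravel()],d.ravel())
r=np.hypot(C[:,0]-.581,C[:,1]+.235); P=C[(r<.035)&(C[:,2]>.082)&(C[:,2]<.09)]
h=cv2.convexHull(P[:,:2].astype(np.float32))[:,0]; print('cap',circ(h),np.median(P[:,2]),P.mean(0),len(P))
plan(.581,-.235,.30,15)
E
```

```text
Traceback (most recent call last):
  File "h.py", line 29, in rimfit
    return c.round(4),R0.round(4),len(P2),np.percentile(P2[:,2],[5,50,95]).round(4)
                                          ~~~~~~~~~~~~~^^^^^^^^^^^^^^^^^^^
IndexError: index -1 is out of bounds for axis 0 with size 0
```

View pics/w5.png

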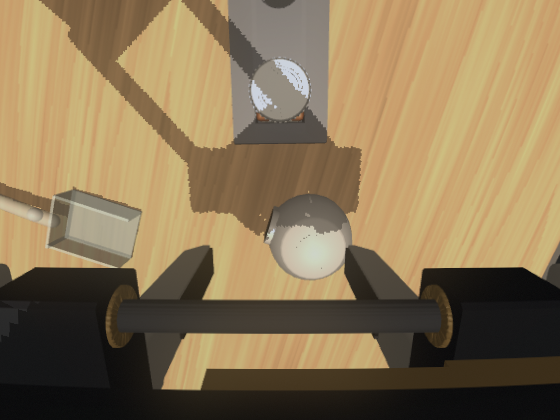

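Wrist view: cap at (280,90), dome at (310,237), scoop at (95,225). Pocket a is just outside the top edge, so I'll check the cups from the fixed cameras.

```bash
python3 - <<'E'
from h import *
f=np.load('w5.npz'); p=camera_params('wrist');p['position']=f['pos'];p['rotation']=f['rot']; d=f['d']
v,u=np.mgrid[0:420,0:560]; C=cloud(p,np.c_[u.ravel(),v.ravel()],d.ravel())
r=np.hypot(C[:,0]-.581,C[:,1]+.235); P=C[(r<.035)&(C[:,2]>.082)&(C[:,2]<.09)]
h=cv2.convexHull(P[:,:2].astype(np.float32))[:,0]; print('cap',circ(h),np.median(P[:,2]),P.mean(0),len(P))
for n in ('scene','side'):
    im,d=read_camera(n); P=camera_params(n)
    for c in [(.5365,-.0765),(.5554,-.1438)]:
        try: print(n,rimfit(P,im,d,np.array(c),.044,.062,.008))
        except Exception as e: print('none')
    if n=='scene': a=im[190:290,170:310]
    else: b=im[205:305,240:380]
cv2.imwrite('pics/c2.png',cv2.convertScaleAbs(cv2.resize(np.hstack([a,b]),None,fx=2.8,fy=2.8,interpolation=cv2.INTER_CUBIC),alpha=1.5))
plan(.581,-.235,.30,15)
E
```

```text
cap (array([ 0.58114563, -0.23516413]), np.float64(0.024198565167249417)) 0.08566354907538345 [ 0.58116496 -0.23508573  0.08561782] 3110
scene (array([ 0.5394, -0.0779]), np.float64(0.0164), 75, array([0.0449, 0.0494, 0.053 ]))
scene (array([ 0.5596, -0.1437]), np.float64(0.0164), 78, array([0.045 , 0.0498, 0.0532]))
side (array([ 0.5393, -0.0774]), np.float64(0.0163), 70, array([0.0451, 0.0497, 0.0538]))
side (array([ 0.5597, -0.1442]), np.float64(0.0161), 78, array([0.0446, 0.0499, 0.0537]))
now [ 0.6079 -0.3337  0.3651] yaw 15.0 j6 -0.84 | d [ 0.1024 -0.0004  0.0651] rv [0.0002 0.0002 0.0004]
```

View pics/c2.png

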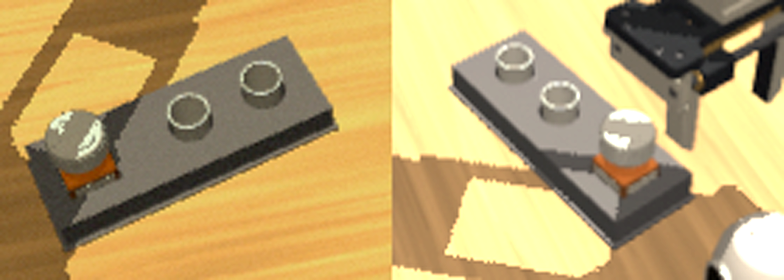

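Both cups stand home, rims level in both views. Now to the cap at (0.5811, -0.2352), top at 85.6 mm.

Request:
carry_out(targets=[{"hand": 80, "x": 0.05, "y": 0, "z": 0, "ax": 0, "ay": 0, "az": 0}, {"hand": 80, "x": 0.1024, "y": -0.0004, "z": 0.0, "ax": 0, "ay": 0, "az": 0}, {"hand": 80, "x": 0.1024, "y": -0.0004, "z": 0.03, "ax": 0, "ay": 0, "az": 0}, {"hand": 80, "x": 0.1024, "y": -0.0004, "z": 0.07, "ax": 0, "ay": 0, "az": 0}, {"hand": 80, "x": 0.1024, "y": -0.0004, "z": 0.1, "ax": 0, "ay": 0, "az": 0}, {"hand": 80, "x": 0.1024, "y": -0.0004, "z": 0.113, "ax": 0, "ay": 0, "az": 0}, {"hand": 80, "x": 0.1024, "y": -0.0004, "z": 0.113, "ax": 0, "ay": 0, "az": 0}, {"hand": 80, "x": 0.1024, "y": -0.0004, "z": 0.113, "ax": 0, "ay": 0, "az": 0}])

```text
t: 14.02
tool_pos: [0.5817, -0.2362, 0.2536]
orientation: [1.912, 2.49, 0.001]
force: [0.5, 0.2, -0.3]
opening: 0.0743
gripper_force: 0.0
```

```bash
python3 - <<'E'
from h import *
plan(.5811,-.2352,.252,15); print(read_state()['force'])
E
```

```text
now [ 0.5817 -0.2362  0.2536] yaw 15.0 j6 -0.73 | d [ 0.0011 -0.0003  0.0016] rv [ 0.002   0.0018 -0.0008]
[ 0.48191841  0.24580931 -0.31818001]
```

Grip the cap.

Request:
carry_out(targets=[{"hand": 80, "x": 0.001, "y": 0, "z": 0, "ax": 0, "ay": 0, "az": 0}, {"hand": 40, "x": 0.001, "y": 0, "z": 0, "ax": 0, "ay": 0, "az": 0}, {"hand": 40, "x": 0.001, "y": 0, "z": 0, "ax": 0, "ay": 0, "az": 0}, {"hand": 40, "x": 0.001, "y": 0, "z": 0, "ax": 0, "ay": 0, "az": 0}, {"hand": 40, "x": 0.001, "y": 0, "z": 0, "ax": 0, "ay": 0, "az": 0}], newtons=50)

```text
t: 14.65
tool_pos: [0.5808, -0.2349, 0.2518]
orientation: [1.913, 2.491, 0.0]
force: [0.4, 0.7, -0.2]
opening: 0.0477
gripper_force: 50.0
```

Request:
carry_out(targets=[{"hand": 40, "x": 0, "y": 0, "z": 0.003, "ax": 0, "ay": 0, "az": 0}, {"hand": 40, "x": 0, "y": 0, "z": 0.005, "ax": 0, "ay": 0, "az": 0}, {"hand": 40, "x": 0, "y": 0, "z": 0.005, "ax": 0, "ay": 0, "az": 0}, {"hand": 40, "x": 0, "y": 0, "z": 0.005, "ax": 0, "ay": 0, "az": 0}])

```text
t: 15.15
tool_pos: [0.5815, -0.2349, 0.2483]
orientation: [1.912, 2.49, 0.002]
force: [-0.3, 2.8, 9.1]
opening: 0.0479
gripper_force: 50.0
```

Request:
carry_out(targets=[{"hand": 40, "x": 0, "y": 0, "z": 0.002, "ax": 0, "ay": 0, "az": 0}, {"hand": 40, "x": 0, "y": 0, "z": 0.002, "ax": 0, "ay": 0, "az": 0}, {"hand": 40, "x": 0, "y": 0, "z": 0.002, "ax": 0, "ay": 0, "az": 0}])

```text
t: 15.52
tool_pos: [0.5816, -0.2349, 0.2471]
orientation: [1.912, 2.49, 0.002]
force: [-1.9, 4.8, 13.6]
opening: 0.0476
gripper_force: 50.0
```

At the stop (13.6 N, 4.7 mm). Twist counterclockwise.

Request:
carry_out(targets=[{"hand": 40, "x": 0, "y": 0, "z": 0, "ax": 0, "ay": 0, "az": -0.12}, {"hand": 40, "x": 0, "y": 0, "z": 0, "ax": 0, "ay": 0, "az": -0.25}, {"hand": 40, "x": 0, "y": 0, "z": 0, "ax": 0, "ay": 0, "az": -0.4}, {"hand": 40, "x": 0, "y": 0, "z": 0, "ax": 0, "ay": 0, "az": -0.55}, {"hand": 40, "x": 0, "y": 0, "z": 0, "ax": 0, "ay": 0, "az": -0.7}, {"hand": 40, "x": 0, "y": 0, "z": 0, "ax": 0, "ay": 0, "az": -0.85}, {"hand": 40, "x": 0, "y": 0, "z": 0, "ax": 0, "ay": 0, "az": -1.0}, {"hand": 40, "x": 0, "y": 0, "z": 0, "ax": 0, "ay": 0, "az": -1.08}])

```text
t: 16.52
tool_pos: [0.5817, -0.2355, 0.247]
orientation: [0.354, 3.118, -0.003]
force: [-0.1, 0.2, 10.3]
opening: 0.0473
gripper_force: 50.0
```

```bash
python3 - <<'E'
from h import *
plan(.5811,-.2352,.252,75); s=read_state(); print(s['force'],s['wrist_torque'],s['opening'])
E
```

```text
now [ 0.5817 -0.2355  0.247 ] yaw 77.0 j6 -1.81 | d [ 0.0006  0.0002 -0.005 ] rv [-0.0012  0.0039  0.0357]
[-0.12608994  0.19323814 10.32649884] [-0.10050621  0.10193153 -0.06309138] 0.047257203636586594
```

Request:
carry_out(targets=[{"hand": 40, "x": 0, "y": 0, "z": -0.003, "ax": 0, "ay": 0, "az": 0}, {"hand": 40, "x": 0, "y": 0, "z": -0.007, "ax": 0, "ay": 0, "az": 0}, {"hand": 40, "x": 0, "y": 0, "z": -0.012, "ax": 0, "ay": 0, "az": 0}, {"hand": 40, "x": 0, "y": 0, "z": -0.012, "ax": 0, "ay": 0, "az": 0}])

```text
t: 17.02
tool_pos: [0.5806, -0.2349, 0.2566]
orientation: [-0.36, -3.12, -0.0]
force: [0.1, -0.2, 0.7]
opening: 0.0476
gripper_force: 50.0
```

Request:
carry_out(targets=[{"hand": 40, "x": 0, "y": 0, "z": -0.008, "ax": 0, "ay": 0, "az": 0}, {"hand": 40, "x": 0, "y": 0, "z": -0.018, "ax": 0, "ay": 0, "az": 0}, {"hand": 40, "x": 0, "y": 0, "z": -0.03, "ax": 0, "ay": 0, "az": 0}, {"hand": 40, "x": 0, "y": 0, "z": -0.045, "ax": 0, "ay": 0, "az": 0}, {"hand": 40, "x": 0, "y": 0, "z": -0.055, "ax": 0, "ay": 0, "az": 0}, {"hand": 40, "x": 0, "y": 0, "z": -0.055, "ax": 0, "ay": 0, "az": 0}, {"hand": 40, "x": 0, "y": 0, "z": -0.055, "ax": 0, "ay": 0, "az": 0}, {"hand": 40, "x": 0, "y": 0, "z": -0.055, "ax": 0, "ay": 0, "az": 0}])

```text
t: 18.02
tool_pos: [0.5805, -0.2349, 0.3109]
orientation: [-0.36, -3.12, -0.001]
force: [0.0, 0.2, 0.2]
opening: 0.0473
gripper_force: 50.0
```

```bash
python3 - <<'E'
from h import *
s=read_state(); print(s['tool_pos'],s['opening'],s['force'],abs(s['dq']).max())
for n in ('scene','side'):
    im,d=read_camera(n)
    if n=='scene': a=im[170:290,160:300]
    else: b=im[195:315,245:385]
cv2.imwrite('pics/c3.png',cv2.convertScaleAbs(cv2.resize(np.hstack([a,b]),None,fx=2.8,fy=2.8,interpolation=cv2.INTER_CUBIC),alpha=1.5))
E
```

```text
[ 0.58047859 -0.23485564  0.31089331] 0.047272445576743635 [0.04107616 0.17250372 0.15878856] 0.0018187441616570234
```

View pics/c3.png

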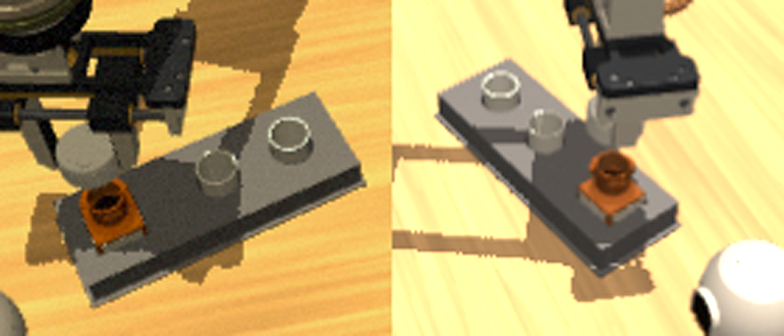

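The picture shows the open bottle seated in the well (crop (108,205)), the cap held in the fingers above it (90,150), and both cups home (215,170), (290,137). Handing in.

```bash
python3 -c "
from h import *
print(robot.close_job())"
```

```text
the job is handed in; nothing more can be done
None
```

The job is handed in at about 18 s (no verdict was returned): both white cups are home in their pockets, the bottle is open and still seated in its well, the gripper is holding the cap level and still about 4–5 cm above the mouth, and I saw no bystander moved.

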